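# Release the blower's control module through its catch hole

## Task

The grey blower unit's control module is locked in its bay by a spring catch hidden behind one of the three small holes in the bay's deck. Take the steel punch out of the wooden tool block, feel through the holes for the one that gives, and push the catch fully down with the punch so that the module springs loose; then stand the punch back in its hole in the block, and then pull the module out by its orange tab as far as it will go. Leave the washer that lies on the flange, the screwdriver, the scissors and the two capacitor cans where they are.

Things in the scene. Friction and masses are not known exactly. Their poses are not given: they have to be found in the camera images.
- housing: grey blower unit, fixed to the bench: a round flange 250 mm across (about 260 over its small rim lugs) and 12 mm thick with, on its -y half, a silver motor can (90 mm across, 80 mm high, centred at y = -52 mm, its thin shaft reaching 99 mm up) and, on its +y half, a box-shaped bay (x -60 to 60, y 20 to 130 mm, flat deck at height 55 mm) that holds the control module. Origin at the centre of the flange's underside, z up; the module slides out along +y
- hole_1 (a point): centre of the mouth, level with the deck's top, 55 mm above the bench, of the first (x = -32 mm, y = 50 mm in the housing's frame) of three like round holes, 13 mm across, through the 6 mm thick deck; they stand in a row 32 mm apart along the housing's x. In each a black disc lies 12 mm below the deck's top; behind one hole, never known beforehand, it is the spring catch's head, behind the other two a solid boss
- hole_2 (a point): centre of the mouth, level with the deck's top, 55 mm above the bench, of the second (x = 0, y = 50 mm) of three like round holes, 13 mm across, through the 6 mm thick deck; they stand in a row 32 mm apart along the housing's x. In each a black disc lies 12 mm below the deck's top; behind one hole, never known beforehand, it is the spring catch's head, behind the other two a solid boss
- hole_3 (a point): centre of the mouth, level with the deck's top, 55 mm above the bench, of the third (x = +32 mm, y = 50 mm) of three like round holes, 13 mm across, through the 6 mm thick deck; they stand in a row 32 mm apart along the housing's x. In each a black disc lies 12 mm below the deck's top; behind one hole, never known beforehand, it is the spring catch's head, behind the other two a solid boss
- catch (a joint): how far the spring catch is pushed down (m): 0 at rest (its head 12 mm below the deck's top), 0.009 fully down at its stop. Its spring takes about 3.5 N to start and 7.5 N fully down; it frees the module from about 0.006 and springs back when let go
- module (a joint): how far the control module is out of its bay (m): 0 locked, 0.05 fully out at its stop. Once freed an ejector spring throws it out by about 0.014 and it stays there by friction (about 1 N), free to be pulled
- module_tab (a point): centre of the orange pull tab of the module: an upright plate 12 mm thick (housing x), 36 mm long (housing y, the way it slides) and 36 mm high, standing out from the black front panel of the bay; this point is 42 mm above the bench, 20 mm out from the panel and 2 mm beyond the plate's middle; the tab's top is 60 mm, its underside 24 mm above the bench. Axes as the housing's
- punch_center (a point): centre of the steel punch, a plain round rod 9 mm across and 130 mm long, yellow band at its upper end, 60 g, standing upright in the tool block; z runs along it to the yellow end
- punch_tip (a point): centre of the punch's plain lower end, 65 mm below its centre
- stand_hole (a point): centre of the mouth, 50 mm above the bench, of the punch's hole in the wooden tool block: 12 mm across, 40 mm deep, so that 90 mm of the punch stands out. The block, fixed, is 170 mm long (its x), 60 mm wide (its y), 50 mm high; the hole is 25 mm from its -x end on its middle line, and two driver handles fixed in it, red and blue, 24 mm thick and reaching 112 mm above the bench, stand 75 and 120 mm from the hole along +x. Axes as the block's
- washer: plain steel washer, 26 mm across, 4 mm thick, lying on the blower's flange; to be left alone. Origin at its underside
- capacitor_a: aluminium capacitor can, 44 mm across, 90 mm high, standing; to be left alone. Origin at its underside
- capacitor_b: second capacitor can, the same; to be left alone. Origin at its underside
- screwdriver: red-handled screwdriver, 220 mm long, lying on the bench; to be left alone. Origin at its underside
- scissors: steel scissors, about 180 mm long, lying on the bench; to be left alone. Origin at its underside
Things that resemble listed ones, but are neither listed nor needed, are in the scene too. What is shaped like the part that bears stand_hole but purple or yellow is not meant.

How it is judged:
On the way, in this order (a step that is already met when the one before it is completed fails the run):
1. the catch is pushed down (7 of its 9 mm or more) with the punch's end in a hole, under the deck (value of joint catch above 0.007 m and z of punch_tip in the frame of housing below 0.047 m and (horizontal distance between punch_tip and hole_1 below 0.012 m or horizontal distance between punch_tip and hole_2 below 0.012 m or horizontal distance between punch_tip and hole_3 below 0.012 m)), for 0.1 s.
2. the punch stands in its hole in the tool block again (horizontal distance between punch_tip and stand_hole below 0.01 m and z of punch_tip in the frame of stand_hole below -0.03 m and angle between punch_center's own z axis and vertical below 0.15 rad), for 0.2 s.
3. the module is pulled out to its stop (value of joint module above 0.044 m), for 0.2 s.
At the end, for the whole second after the job is handed in: the module is out by more than 44 mm of its 50 mm travel, and the punch stands in its hole in the tool block: its end more than 30 mm below the mouth and within 10 mm of its axis, leaning less than 0.15 rad (all of step 2 and value of joint module above 0.044 m); the robot touches nothing.
It fails at once if the washer on the flange is shifted by more than 20 mm (distance of washer from where it was at the start of the episode above 0.02 m).
It fails at once if another bystander (capacitors, screwdriver, scissors) is shifted by more than 30 mm (distance of any of capacitor_a, capacitor_b, screwdriver, scissors from where it was at the start of the episode above 0.03 m).
It also fails if it takes over 61 s, if anything falls off the work surface, if the arm or the gripper's body presses on something with over 40 N, if the wrist force passes 120 N, or if a joint passes its speed limit or range.

## Robot

A 6-joint arm with a two-finger parallel gripper is mounted at the origin on the work surface. World frame = base frame: x ahead of the robot, y to its left, z up, the work surface at z = 0. Lengths are in m, angles in rad, forces in N, time in s.
With the tool pointing down it reaches from about 0.375 to 0.975 m from the base axis. Payload 3.8 kg.
Tool frame: the origin (TCP) lies midway between the tips of the shut fingers; the grasp point (between the pads) lies 19 mm behind it; x points along the fingers, y is the direction in which the jaws open and shut, and the axes are right-handed (so a half turn about x gives the same grasp; the last joint's range is limited). The gripper opens to 88 mm and grips with 3 to 60 N. Pads are 18 mm wide; open, the fingers measure 123 mm over their backs; the gripper's body (75 mm by 187 mm) begins 45 mm behind the grasp point.
Start: joints at [1.288, 0.264, 1.604, -0, 1.274, -0.037], TCP at [0.164, 0.655, 0.239] pointing down, gripper open.
Joint ranges: [-2.63, 2.63], [-0.94, 2.18], [0.31, 2.57], [-1.31, 4.45], [0, 2.66], [-2.55, 2.55]. Speed limits (rad/s): [2.57, 2.57, 3.14, 3.14, 3.14, 3.14].

## Interface

Orientations are given as a rotation vector (axis times angle).
In Python, from cell import manip, inverse_kinematics, cams, order gives the robot as it stands. Calls block until the motion is done:
- manip.move_pose(position, orientation): joint-space move of the TCP to a pose.
- manip.move_linear(position, rate=0.15, rot=None): straight line of the TCP; rot=None keeps the orientation; rate is the mean speed in m/s.
- manip.set_joints(angles): joint-space move.
- manip.set_gripper(opening, force=None): finger opening in m; force is the grip in N (None keeps the last); returns when the fingers have stopped.
- manip.dwell(seconds).
- inverse_kinematics(position, orientation): joint angles nearest the present ones, or None.
- manip.state(): the state.
- cams.capture(name): name is "scene" or "top"; returns a dict with "image" (480x640x3 uint8, blue, green, red), "z_map" (480x640 float32, m along the optical axis (not along the pixel's ray), 0 where there is no reading), "intrinsics" (3x3 intrinsics, pixels), "position" and "orientation" of the camera in the world. Camera axes: x right, y down, z forward; pixel columns grow to the right and rows downward; lengths in m; the calibration is good to about 2 mm. A picture is of the moment at which its call begins.
A pose or a line that the arm cannot do raises manip.IKError and nothing moves.
- order.close_job(): hands the job in, once; it reports no verdict.
The state is a dict: "clock": time; "joint_pos": joint angles; "joint_velocities": joint speeds; "tau": joint torques, N m; "tool_pos": TCP position; "tcp_rot": TCP orientation; "contact_force": force on the tool from outside, world axes, zero at the start; "moment": the same for the moment, N m; "gripper_width": finger opening in m.
Only numpy, scipy, OpenCV 4.12 (cv2) and the standard library are available. Lean on these libraries where they do the work, as an engineer would, in place of code of your own. Each camera call takes 0.05 s, during which the arm holds its last target. There are 200 camera calls.

## Working session

There is one attempt and no reset: what is moved stays moved. The work goes in short steps, each a Python script; the robot and the scene stay as the last script left them, time stands still between calls to the robot, and variables do not carry over. Pictures are saved under pics/ and viewed, about 8 in all and at most 12, crops included, and the job is handed in when it is done.

```bash
mkdir -p pics; ls
python3 - <<'E'
from cell import manip,cams
import cv2,numpy as np
for n in("scene","top"):
    c=cams.capture(n); cv2.imwrite(f"pics/{n}0.png",c["image"]); np.savez(f"{n}0.npz",**c)
    print(n,c["intrinsics"].tolist(),c["position"],c["orientation"])
print(manip.state())
E
```

```text
pics
scene [[604.3013413657958, 0.0, 328.8053387246749], [0.0, 604.3013413657958, 240.94696839074993], [0.0, 0.0, 1.0]] [1.23995578 0.13569605 1.15050326] [-1.68926812 -2.1105291   0.61293952]
top [[614.731146636289, 0.0, 327.842817121579], [0.0, 614.731146636289, 250.06599972008866], [0.0, 0.0, 1.0]] [0.2879818  0.02877811 1.78732481] [-2.14571499  2.14515056 -0.16944839]
{'clock': 0.1, 'joint_pos': array([ 1.28811788e+00,  2.64662309e-01,  1.60522081e+00, -3.91960508e-05,
        1.27369702e+00, -3.69051180e-02]), 'joint_velocities': array([ 0.00027786, -0.00094704, -0.002519  ,  0.00109963,  0.00160233,
        0.00017778]), 'tau': array([-2.87365201e-04, -5.03613102e+01, -3.58076048e+01,  7.30897486e-02,
        2.31876725e-02, -6.88064347e-05]), 'tool_pos': array([0.16407226, 0.65410162, 0.23753193]), 'tcp_rot': array([ 0.19139146,  1.5624509 , -0.19448949]), 'contact_force': array([-0.21703718, -0.8728487 ,  0.19795848]), 'moment': array([ 0.01516902, -0.03115911, -0.08359624]), 'gripper_width': 0.08803187152236003}
```

View pics/scene0.png

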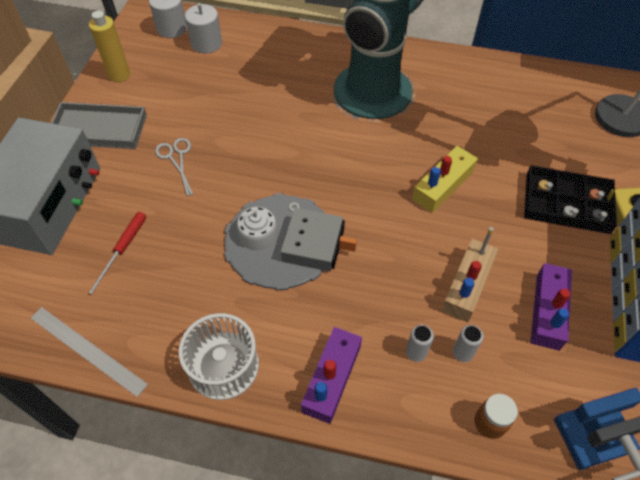

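View pics/top0.png

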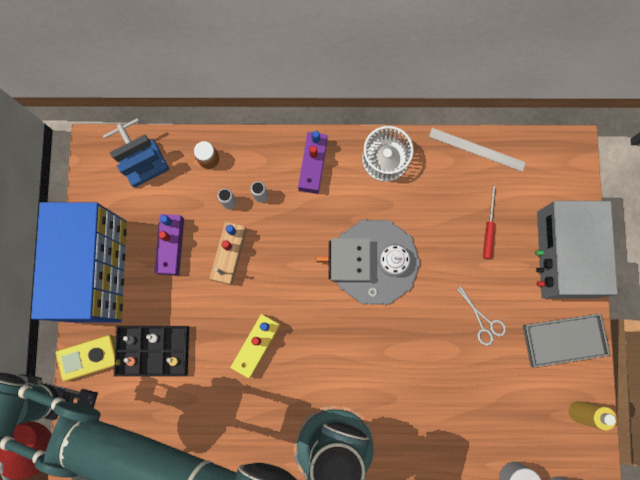

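The top view (image up = world +x, left = +y) shows the housing at about (375,262) with its tab at (322,259), and the three dark holes on the deck near (359,245–270). The wooden block is at (228,252). In the scene view the punch stands at (488,240) and the tab is at (347,243). I'll crop both views closer.

```bash
cat > h.py <<'E'
import numpy as np,cv2
from scipy.spatial.transform import Rotation as R
def load(n,k=0): return dict(np.load(f"{n}{k}.npz"))
def ray(c,uv):
    d=np.linalg.inv(c["intrinsics"])@np.array([uv[0],uv[1],1.]); return c["position"],R.from_rotvec(c["orientation"]).as_matrix()@d
def onz(c,uv,z):
    p,d=ray(c,uv); return p+d*(z-p[2])/d[2]
def proj(c,P):
    q=c["intrinsics"]@(R.from_rotvec(c["orientation"]).as_matrix().T@(np.asarray(P)-c["position"])); return q[:2]/q[2]
def tri(ca,a,cb,b):
    p,d=ray(ca,a);q,e=ray(cb,b); s=np.linalg.lstsq(np.c_[d,-e],q-p,rcond=None)[0]
    A=p+d*s[0];B=q+e*s[1]; return (A+B)/2,np.linalg.norm(A-B)
E
python3 - <<'E'
from h import *
t=load("top")["image"];s=load("scene")["image"]
def cr(i,x,y,w,h,k): return cv2.resize(i[y:y+h,x:x+w],None,fx=k,fy=k,interpolation=cv2.INTER_CUBIC)
a=cr(t,310,215,110,90,4);b=cr(t,195,215,60,75,4)
c=cr(s,270,195,95,85,4.0);d=cr(s,440,215,65,105,3)
W=800;o=np.zeros((720,W,3),np.uint8)
o[:360,:440]=a;o[:300,450:690]=b;o[365:365+340,:380]=c;o[365:365+315,450:645]=d
cv2.imwrite("pics/crop.png",cv2.resize(o,(660,594)))
# holes
for n,(x,y,w,h) in dict(top=(332,238,40,45),scene=(285,210,60,55)).items():
    im=load(n);g=cv2.cvtColor(im["image"],cv2.COLOR_BGR2GRAY)[y:y+h,x:x+w]
    m=(g<70).astype(np.uint8);k,l,st,ce=cv2.connectedComponentsWithStats(m)
    for i in range(1,k):
        if st[i,4]>2: 
            uv=ce[i]+[x,y];print(n,st[i],uv.round(2),onz(im,uv,.055).round(4))
E
```

```text
top [26  9  3  3  8] [358.88 247.88] [ 0.5589 -0.0704  0.055 ]
top [25 20  4  3  9] [358.67 259.11] [ 0.5265 -0.0696  0.055 ]
top [26 31  3  3  9] [359. 270.] [ 0.4954 -0.0703  0.055 ]
top [ 4 43  4  1  4] [337.5 281. ] [ 0.464  -0.0092  0.055 ]
scene [18  9  4  3  9] [304.67 219.89] [ 0.4976 -0.0658  0.055 ]
scene [  0  10  60  45 485] [317.69 253.95] [ 0.5775 -0.0178  0.055 ]
scene [15 21  4  3 11] [301.36 231.91] [ 0.5303 -0.0652  0.055 ]
scene [11 32  4  4 12] [297.42 243.75] [ 0.5621 -0.0662  0.055 ]
```

View pics/crop.png

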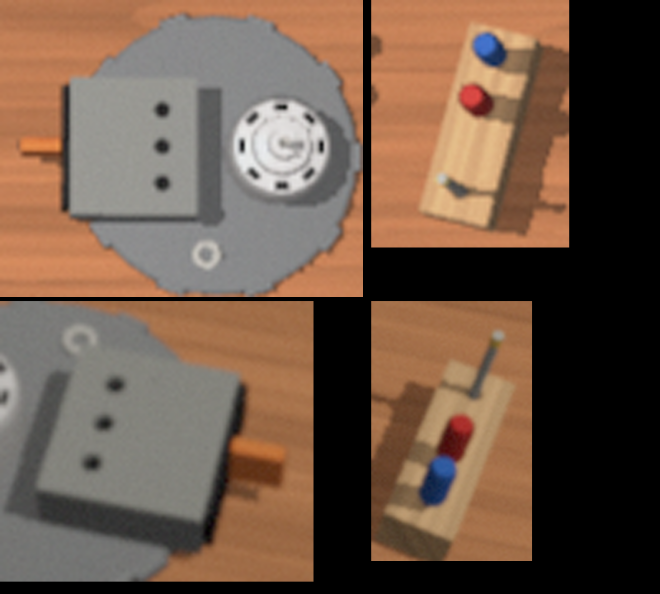

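The crops show the deck's three holes clearly in both views. The punch's yellow end is at top ≈ (216.8,269.2) and scene ≈ (491.3,229.1), and its foot is at scene ≈ (482,253). The washer lies on the flange's −x side. Next I'll compute poses.

Run:
```python
from h import *
t=load("top");s=load("scene")
print("punch end tri",tri(t,(216.8,269.2),s,(491.3,229.1)))
print("foot scene",onz(s,(482,253),.05))
d=lambda x,y:(195+(x-371)/3.3,215+y/3.3)
e=lambda x,y:(440+(x-371)/2.475,215+(y-301)/2.475)
print("blue",tri(t,d(486,43),s,e(444,463)),"red",tri(t,d(473,94),s,e(461,423)))
# orange tab
for n,c in(("top",t),("scene",s)):
    hsv=cv2.cvtColor(c["image"],cv2.COLOR_BGR2HSV)
    x,y,w,h=(312,250,22,20) if n=="top" else (335,230,25,25)
    m=cv2.inRange(hsv,(5,190,110),(18,255,255))[y:y+h,x:x+w]
    p=np.argwhere(m)[:,::-1]+[x,y];print(n,len(p),p.min(0),p.max(0),p.mean(0),onz(c,p.mean(0),.06))
# wood block top face in both
    hsv=c["image"].astype(int); 
# deck mask
    g=cv2.cvtColor(c["image"],cv2.COLOR_BGR2GRAY).astype(float)
    if n=="top":
        gb=c["image"]; print("deck px",gb[255,345],"flange",gb[240,395],"block",gb[250,228],"bench",gb[230,290])
    else: gb=c["image"]; print("deck",gb[240,315],gb[258,310],"block",gb[253,470],"bench",gb[300,400])
z=t["z_map"]; print("depth deck/top",z[262,348],z[262,365], onz(t,(348,262),.055))
P=[]
for v in range(235,290):
  for u in range(325,385):
    p,dd=ray(t,(u,v));q=p+dd*z[v,u]
    if .048<q[2]<.062:P.append(q)
P=np.array(P);print(len(P),np.median(P[:,2]),cv2.minAreaRect(P[:,:2].astype(np.float32)),P[:,:2].min(0),P[:,:2].max(0))
P=[]
for v in range(215,292):
  for u in range(200,255):
    p,dd=ray(t,(u,v));q=p+dd*z[v,u]
    if .042<q[2]<.058:P.append(q)
P=np.array(P);r=cv2.minAreaRect(P[:,:2].astype(np.float32));print(len(P),np.median(P[:,2]),r,cv2.boxPoints(r))
```

```text
punch end tri (array([0.48800766, 0.32226601, 0.13384217]), np.float64(0.006429033595301175))
foot scene [0.49296774 0.32599296 0.05      ]
blue (array([0.60539206, 0.29296928, 0.11221684]), np.float64(0.006243935197175306)) red (array([0.56262958, 0.30354421, 0.10857472]), np.float64(0.006562757354115422))Traceback (most recent call last):
  File "<stdin>", line 13, in <module>
    return umr_minimum(a, axis, None, out, keepdims, initial, where)
ValueError: zero-size array to reduction operation minimum which has no identity
```

Run:
```python
from h import *
t=load("top");s=load("scene")
for n,c in(("top",t),("scene",s)):
    im=c["image"].astype(int);x,y,w,h=(308,245,24,28) if n=="top" else (330,228,32,30)
    hsv=cv2.cvtColor(c["image"],cv2.COLOR_BGR2HSV)[y:y+h,x:x+w]
    print(n,"tab px",c["image"][259,320] if n=="top" else c["image"][243,347])
    m=(hsv[...,1]>185)&(hsv[...,2]>120)
    p=np.argwhere(m)[:,::-1]+[x,y]
    if len(p):print(len(p),p.min(0),p.max(0),p.mean(0),onz(c,p.mean(0),.06))
z=t["z_map"]
def rect(v0,v1,u0,u1,lo,hi):
    P=[]
    for v in range(v0,v1):
      for u in range(u0,u1):
        p,dd=ray(t,(u,v));q=p+dd*z[v,u]
        if lo<q[2]<hi:P.append(q)
    P=np.array(P);print(len(P))
    if len(P):print(np.median(P[:,2]),cv2.minAreaRect(P[:,:2].astype(np.float32)),P[:,:2].min(0),P[:,:2].max(0))
rect(235,290,325,385,.045,.065)
rect(215,292,200,255,.042,.058)
rect(245,275,308,331,.045,.075)
print("mid hole tri",[tri(t,a,s,b) for a,b in (((359,270),(304.67,219.89)),((358.67,259.11),(301.36,231.91)),((358.88,247.88),(297.42,243.75)))])
```

```text
top tab px [ 76 138 226]
scene tab px [ 29  56 108]
10 [340 239] [352 243] [347.1 241.6] [0.53589011 0.03758291 0.06      ]
1743
0.054050272675738587 ((0.5259755849838257, -0.058252520859241486), (0.16896571218967438, 0.12016145139932632), 89.7829818725586) [ 0.46606483 -0.14285302] [0.58621336 0.02622047]
987
0.048346029252474 ((0.5459535121917725, 0.3066210150718689), (0.06185532733798027, 0.1703043133020401), 76.29098510742188) [0.45848536 0.25906391] [0.63390383 0.35596857]
137
0.055214869338989114 ((0.5259549021720886, 0.031854014843702316), (0.03987943008542061, 0.0835825726389885), 89.98603057861328) [0.48415946 0.01190684] [0.56774136 0.05179491]
mid hole tri [(array([ 0.49543887, -0.0684565 ,  0.05153677]), np.float64(0.004094135708199846)), (array([ 0.5269918 , -0.06808393,  0.04954882]), np.float64(0.0036707896759498398)), (array([ 0.55932198, -0.06889554,  0.05020759]), np.float64(0.003680788714848887))]
```

```bash
cat >> h.py <<'E'
def down(j):  # tool pointing down, jaws along horizontal direction j
    y=np.array([j[0],j[1],0.]);y/=np.linalg.norm(y);x=np.array([0,0,-1.])
    return R.from_matrix(np.c_[x,y,np.cross(x,y)]).as_rotvec()
E
cat > r.py <<'E'
from h import *
from cell import manip,inverse_kinematics,cams,order
def st(msg=""):
    s=manip.state();print(msg,"t=%.1f"%s["clock"],s["tool_pos"].round(4),"F",s["contact_force"].round(1),"w %.4f"%s["gripper_width"]);return s
def snap(k):
    for n in("scene","top"):
        c=cams.capture(n);np.savez(f"{n}{k}.npz",**c)
E
python3 - <<'E'
from r import *
j0=manip.state()["joint_pos"]
best=None
for j in ((.238,.9716),(-.238,-.9716)):
    q=inverse_kinematics([.4895,.3225,.25],down(j));print(j,q)
    if q is not None and (best is None or abs(q[5])<abs(best[1][5])):best=(j,q)
o=down(best[0]);print(best[0])
manip.move_pose([.4895,.3225,.22],o);st("above")
snap(1)
manip.move_linear([.4895,.3225,.093],rate=.12);st("down")
manip.set_gripper(0.0,force=40);manip.dwell(.1);st("grip")
E
```

```text
(0.238, 0.9716) [ 5.40070829e-01  9.00435153e-02  1.78592036e+00 -4.44089210e-16
  1.26562878e+00 -7.90499005e-01]
(-0.238, -0.9716) [0.54007083 0.09004352 1.78592036 0.         1.26562878 2.35109365]
(0.238, 0.9716)
above t=1.8 [0.4892 0.3234 0.2201] F [-0.9  0.5 -0.3] w 0.0880
down t=3.1 [0.4902 0.323  0.094 ] F [ 0.8 -0.2  0.4] w 0.0883
grip t=4.4 [0.4895 0.3225 0.093 ] F [-0.4  0.4  0.6] w 0.0069
```

Run:
```python
from r import *
manip.move_linear([.4895,.3225,.193],rate=.12);st("lift");manip.dwell(.2);st();snap(2)
t=load("top",2)["image"];s=load("scene",2)["image"]
def cr(i,x,y,w,h,k): return cv2.resize(i[y:y+h,x:x+w],None,fx=k,fy=k,interpolation=cv2.INTER_CUBIC)
cv2.imwrite("pics/lift.png",np.hstack([cr(s,430,150,100,150,4),cr(t,160,190,100,150,4)]))
```

```text
lift t=5.4 [0.4889 0.3221 0.192 ] F [ 0.6  0.3 -0.9] w 0.0072
 t=5.6 [0.4889 0.3221 0.1918] F [ 1.4  0.1 -0.7] w 0.0074
```

View pics/lift.png

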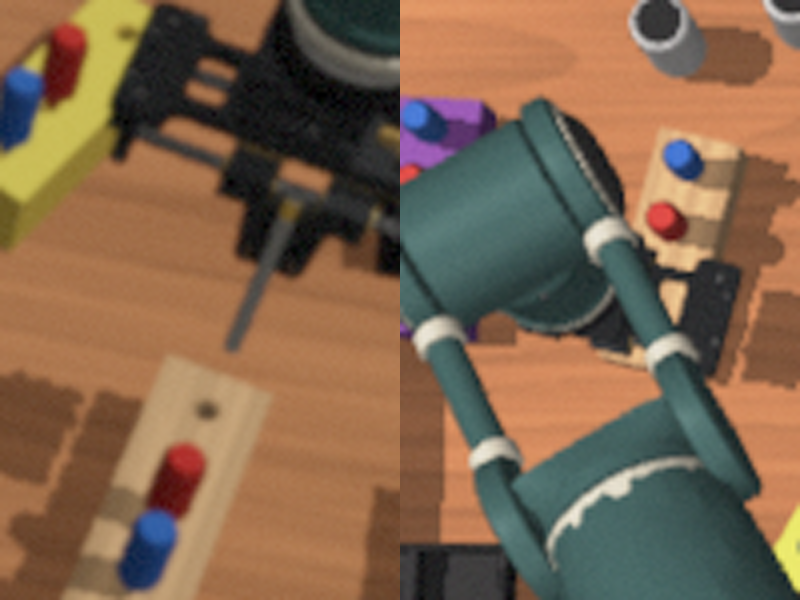

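The punch is held in the scene view, with its tip at about (488.3,236.8) and yellow end at about (503,201). The empty block hole is at about (481.7,252.5). I'll check its lean and offset against the hole, then move over hole 2 and compare.

Run:
```python
from r import *
s=load("scene",2)
tip=(430+233/4,150+347/4);end=(430+292/4,150+205/4);hole=(430+207/4,150+410/4)
g=cv2.cvtColor(s["image"],cv2.COLOR_BGR2GRAY)
print("tip",onz(s,tip,.109),"hole",onz(s,hole,.05),"end@.235",onz(s,end,.235))
b=onz(s,tip,.109);print("pred end for vertical",proj(s,b+[0,0,.12]),"seen",end)
# move over hole 2, jaws along world y or x?
for j in((0,1),(0,-1),(1,0),(-1,0),(.238,.9716)):
    print(j,inverse_kinematics([.528,-.068,.2],down(j)))
```

```text
tip [0.49005951 0.32533943 0.109     ] hole [0.49180922 0.32536445 0.05      ] end@.235 [0.49294115 0.3238564  0.235     ]
pred end for vertical [503.06805268 202.09817693] seen (503.0, 201.25)
(0, 1) [-0.17487271  0.02248345  1.95142161  0.          1.1676876  -1.74566903]
(0, -1) [-1.74872706e-01  2.24834450e-02  1.95142161e+00 -4.44089210e-16
  1.16768760e+00  1.39592362e+00]
(1, 0) [-1.74872706e-01  2.24834450e-02  1.95142161e+00 -4.44089210e-16
  1.16768760e+00 -1.74872706e-01]
(-1, 0) None
(0.238, 0.9716) [-1.74872706e-01  2.24834450e-02  1.95142161e+00 -4.44089210e-16
  1.16768760e+00 -1.50544254e+00]
```

Run:
```python
from r import *
o=down((0,1))
manip.move_linear([.4895,.3225,.225],rate=.2)
manip.move_pose([.528,-.068,.225],o);st()
manip.move_linear([.528,-.068,.145],rate=.15);manip.dwell(.15);st();snap(3)
s=load("scene",3)["image"]
cv2.imwrite("pics/over.png",cv2.resize(s[170:270,250:380],None,fx=6,fy=6,interpolation=cv2.INTER_CUBIC)[:600,:780])
```

```text
t=7.5 [ 0.528  -0.0673  0.2246] F [-0.2  0.5 -0.8] w 0.0075
 t=8.3 [ 0.5292 -0.0681  0.1466] F [ 0.6  0.1 -0.4] w 0.0074
```

View pics/over.png

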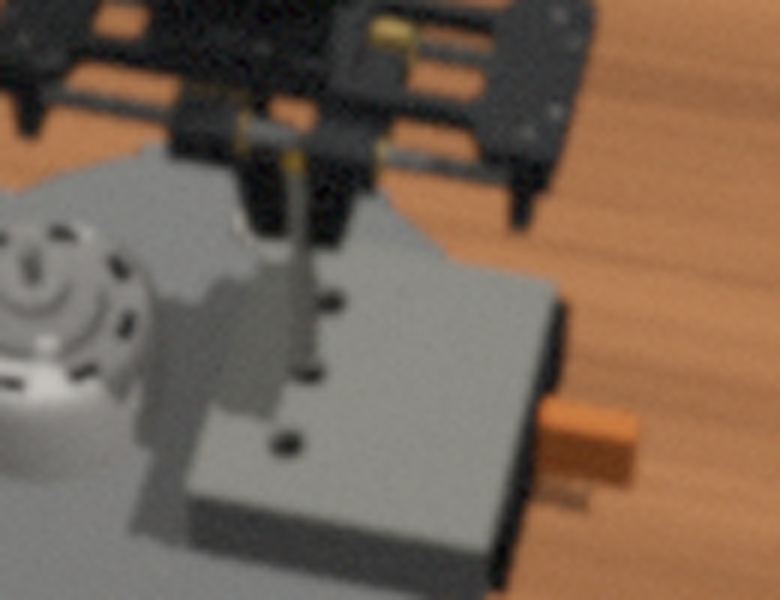

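The tip is at about (300.5,230.5) px in the scene view, just above hole 2 at (301.4,231.9), so it looks aligned to within about 2 mm. I'll compute the offset and probe with force feedback.

```bash
cat >> r.py <<'E'
OFF=.083
def probe(x,y,ztip_stop,fmax,step=.0015,start=None):
    """lower in steps until force rise; returns (tip z, force)"""
    s=manip.state();f0=s["contact_force"][2];z=s["tool_pos"][2] if start is None else start+OFF
    z0=z
    while z-OFF>ztip_stop:
        z-=step;manip.move_linear([x,y,z],rate=.03)
        s=manip.state();f=s["contact_force"];
        if z-OFF<.05 or f[2]-f0>2: print("tip %.4f act %.4f"%(z-OFF,s["tool_pos"][2]-OFF),(f).round(1))
        if f[2]-f0>fmax:break
    return z-OFF,f[2]-f0
E
python3 - <<'E'
from r import *
s=load("scene",3)
print(onz(s,(300.5,230.4),.062)-onz(s,(301.36,231.91),.055))
print(probe(.528,-.068,.0345,6,step=.002,start=.062));st()
E
```

```text
[ 0.00111478 -0.00147987  0.007     ]
tip 0.0480 act 0.0478 [ 0.3 -0.6 -0.2]
tip 0.0460 act 0.0458 [ 0.1 -0.5 -0.9]
tip 0.0440 act 0.0438 [ 0.1 -0.  -0.6]
tip 0.0420 act 0.0429 [-1.3 -0.1  4.5]
tip 0.0400 act 0.0427 [-3.3  0.5 14.3]
(0.039999999999999994, np.float64(14.566226049764603))
 t=11.1 [ 0.5293 -0.0682  0.1257] F [-3.3  0.5 14.3] w 0.0069
```

Hole 2 is solid: the tip stopped at 43 mm and the force rose to 14 N. Next is hole 3.

Run:
```python
from r import *
manip.move_linear([.528,-.068,.145],rate=.15)
manip.move_linear([.560,-.068,.145],rate=.15)
manip.dwell(.1);st()
r=probe(.560,-.068,.0335,12,step=.002,start=.062);print(r);st()
```

```text
t=11.9 [ 0.5587 -0.0679  0.1439] F [-0.4  0.1 -1. ] w 0.0074
tip 0.0480 act 0.0478 [-0.  -0.5  0.2]
tip 0.0460 act 0.0458 [-1.  -0.5 -1.2]
tip 0.0440 act 0.0438 [-0.7 -0.2 -0.5]
tip 0.0420 act 0.0424 [-0.5 -0.6  1.1]
tip 0.0400 act 0.0407 [-0.3  0.3  5. ]
tip 0.0380 act 0.0387 [-0.5  0.2  5.1]
tip 0.0360 act 0.0367 [-1.5  0.1  5.5]
tip 0.0340 act 0.0348 [-0.8 -0.5  6.4]
tip 0.0320 act 0.0337 [-1.3 -0.2 10. ]
(0.03199999999999999, np.float64(11.061220394282648))
 t=15.7 [ 0.5609 -0.0682  0.1167] F [-1.3 -0.2 10. ] w 0.0072
```

Hole 3 gave 9 mm at about 5–6.5 N and then hit its stop, so that was the catch. I'll hold it briefly, withdraw, look, and return the punch.

Run:
```python
from r import *
manip.dwell(.2)
manip.move_linear([.560,-.068,.225],rate=.2);st()
o=down((.238,.9716))
manip.move_pose([.4895,.3225,.225],o)
manip.move_linear([.4895,.3225,.145],rate=.15);manip.dwell(.15);st();snap(4)
s=load("scene",4)["image"]
cv2.imwrite("pics/ret.png",np.hstack([cv2.resize(s[200:300,440:540],None,fx=4,fy=4,interpolation=cv2.INTER_CUBIC),cv2.resize(s[190:290,270:370],None,fx=4,fy=4,interpolation=cv2.INTER_CUBIC)]))
```

```text
t=16.6 [ 0.5591 -0.0678  0.2234] F [ 0.3 -0.1 -1.7] w 0.0072
 t=18.9 [0.4906 0.323  0.1467] F [-0.3  0.5  0.1] w 0.0075
```

View pics/ret.png

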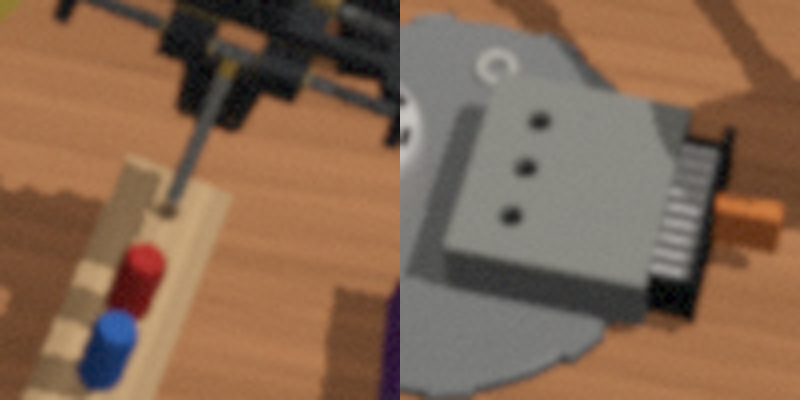

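The module has sprung out (fins are visible to the right of the deck), and the punch tip is right over the block hole at crop (168,208). I'll insert it with force monitoring.

Run:
```python
from r import *
x,y=.4895,.3225;f0=manip.state()["contact_force"][2];ok=True
for z in (.135,.131,.127,.12,.11,.1,.0945):
    manip.move_linear([x,y,z],rate=.06);s=st()
    if s["contact_force"][2]-f0>8: ok=False;print("blocked");break
if ok:
    manip.set_gripper(.05);st("open")
    manip.move_linear([x,y,.22],rate=.2);snap(5)
    s=load("scene",5)["image"];t=load("top",5)["image"]
    cv2.imwrite("pics/stood.png",np.hstack([cv2.resize(s[200:300,440:540],None,fx=4,fy=4,interpolation=cv2.INTER_CUBIC),cv2.resize(t[210:310,300:400],None,fx=4,fy=4,interpolation=cv2.INTER_CUBIC)]))
```

```text
t=19.3 [0.4888 0.3222 0.1341] F [-0.3 -0.1 -0. ] w 0.0072
 t=19.5 [0.4893 0.3224 0.1306] F [ 0.4  0.3 -0.2] w 0.0070
 t=19.8 [0.4893 0.3223 0.1266] F [ 0.7  0.7 -0.4] w 0.0069
 t=20.1 [0.489  0.3222 0.1193] F [ 0.3 -0.4 -0.1] w 0.0071
 t=20.4 [0.489  0.3222 0.1092] F [-0.1 -0.5 -0.2] w 0.0071
 t=20.7 [0.489  0.3222 0.0992] F [ 0.4 -0.2  0.2] w 0.0073
 t=20.9 [0.4892 0.3223 0.0941] F [-0.3 -0.9 -0.2] w 0.0074
open t=21.7 [0.4895 0.3225 0.0945] F [-0.8 -0.1  0.5] w 0.0503
```

View pics/stood.png

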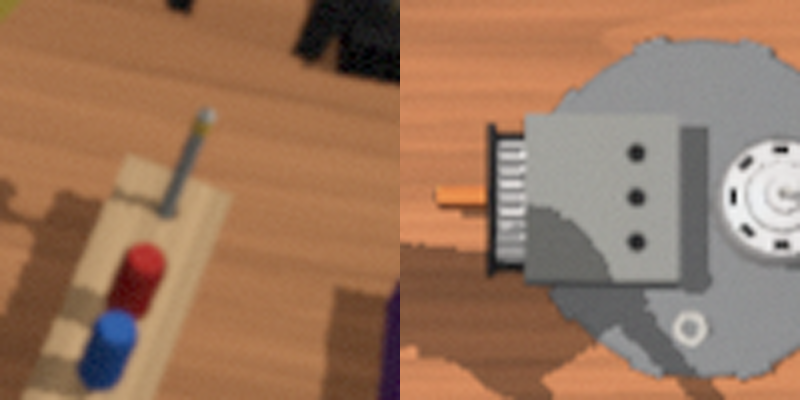

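The punch stands upright and the washer is undisturbed. In the top view the tab spans u 309–321 at v≈259. Now I'll grasp the tab with the jaws along x and pull +y with force monitoring.

Run:
```python
from r import *
t=load("top",5)
print(onz(t,(309,259.2),.06),onz(t,(321.7,259.2),.06))
x,y=.5275,float(onz(t,(315.3,259.2),.06)[1]+.002);print("tab y",y)
o=down((1,0))
manip.move_pose([x,y,.20],o);manip.set_gripper(.05)
manip.move_linear([x,y,.09],rate=.2);f0=st()["contact_force"][2]
for z in(.07,.055,.04,.025):
    manip.move_linear([x,y,z],rate=.12)
    s=st()
    if s["contact_force"][2]-f0>5: raise SystemExit("blocked")
manip.set_gripper(0,force=25);f0=st("grip")["contact_force"]
for d in np.arange(.004,.06,.004):
    manip.move_linear([x,y+d,.025],rate=.05);s=st("d %.3f"%d)
    if abs(s["contact_force"][1]-f0[1])>7: break
snap(6)
```

```text
[0.52551549 0.07158453 0.06      ] [0.52553855 0.03557471 0.06      ]
tab y 0.05572254170783977
 t=24.5 [0.5282 0.056  0.0907] F [-0.1  0.8  0. ] w 0.0499
 t=24.9 [0.5277 0.0558 0.0706] F [0.5 1.  0.6] w 0.0503
 t=25.1 [0.5272 0.0557 0.0551] F [-0.  -0.3  0.3] w 0.0501
 t=25.4 [0.5269 0.0557 0.0399] F [-0.1 -1.1  0.3] w 0.0498
 t=25.7 [0.5269 0.0557 0.0248] F [-0.1 -0.2  0.7] w 0.0496
grip t=26.3 [0.5283 0.0557 0.0252] F [ 2.9  0.4 -0.8] w 0.0123
d 0.004 t=26.6 [0.5283 0.0601 0.0253] F [ 4.2  0.9 -1.8] w 0.0117
d 0.008 t=26.8 [0.5283 0.0641 0.0253] F [ 5.   1.3 -2. ] w 0.0117
d 0.012 t=27.1 [0.5284 0.0681 0.0253] F [ 4.6  1.7 -2.7] w 0.0118
d 0.016 t=27.3 [0.5284 0.0721 0.0253] F [ 4.4  1.5 -2.4] w 0.0117
d 0.020 t=27.6 [0.5284 0.0761 0.0253] F [ 5.1  1.5 -3. ] w 0.0117
d 0.024 t=27.8 [0.5284 0.0801 0.0252] F [ 4.8  0.9 -3.1] w 0.0115
d 0.028 t=28.1 [0.5285 0.0841 0.0253] F [ 5.7  0.9 -3.1] w 0.0121
d 0.032 t=28.3 [0.5284 0.0852 0.0252] F [  5.5 -11.7  -2.2] w 0.0117
```

Run:
```python
from r import *
p=manip.state()["tool_pos"]
manip.set_gripper(.045);st("open")
manip.move_linear([.5275,p[1],.20],rate=.25);st()
manip.move_pose([.45,.20,.25],down((1,0)));manip.dwell(.2);st();snap(7)
s=load("scene",7)["image"];t=load("top",7)["image"]
cv2.imwrite("pics/end.png",np.hstack([cv2.resize(s[180:300,270:510],None,fx=2,fy=2*1.5,interpolation=cv2.INTER_CUBIC),cv2.resize(t[210:310,290:390],(320,360),interpolation=cv2.INTER_CUBIC)]))
```

```text
open t=29.1 [0.5274 0.0879 0.025 ] F [ 0.9 -0.6 -0.2] w 0.0455
 t=29.9 [0.5265 0.0851 0.1986] F [ 0.6 -0.5 -0.5] w 0.0452
 t=30.8 [0.4503 0.1987 0.2487] F [-0.   0.4 -0.4] w 0.0452
```

View pics/end.png

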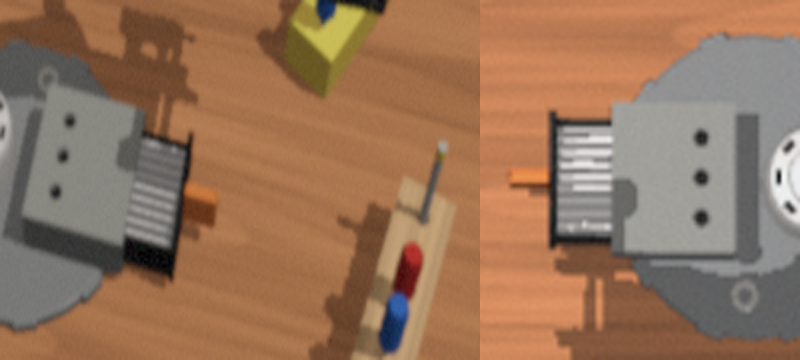

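The panel has moved from u≈328.8 to 311.9, about 48 mm, and the pull ended on a hard stop. The punch is upright in its block and the washer is in place. Handing in.

Run:
```python
from r import *
order.close_job();st()
```

```text
the job is handed in; nothing more can be done
the job is handed in; nothing more can be done
```

The job is done and handed in at about 31 s on the robot's clock. No verdict is reported, so success rests on my own checks below.

- **Finding the catch:** I took the punch from the wooden block and probed two of the three holes. Hole 2 was solid: the tip stopped at 43 mm and the force rose to 14 N. Hole 3 gave way under about 5–6.5 N and bottomed out with the tip at 33.7 mm, which is the full 9 mm of travel. I did not need to probe hole 1.
- **Punch:** It went back into its hole without resistance, and the last picture shows it standing upright there.
- **Module:** I pulled it by the orange tab until it hit a hard stop at about 12 N. It sits about 48 mm out in the top image, and about 50 mm when I add the spring-out to the pull. Both are above the 44 mm needed. It had sprung out about 20 mm when freed, more than the stated 14 mm.
- **Bystanders:** The washer looks untouched in the last picture. I did not check the capacitors, screwdriver and scissors again, but the arm never worked near them. The gripper was open and clear of everything at hand-in.
- **Disagreements:** The two cameras differed by 4–6 mm, so I used the midpoint. The gripper read about 7 mm on the 9 mm punch. Neither caused a problem.

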